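# Clear the belt of a training conveyor

### The job

The four machined test pieces left on the black belt of the small conveyor must be cleared: sweep them along the belt and off its open end, so that all four drop into the open catch tray there. Only push them, never pick one up, and leave the spare pieces on the side profiles and everything else on the table where they are.

Things in the scene. Friction and masses are not known exactly. Their poses are not given: they have to be found in the camera images.
- conveyor: Small stationary conveyor, fixed. Origin at table height under the middle of the belt; the belt runs along its y axis, z up. Black flat belt, top 110 mm above the table, 360 mm long (y -180 to +180 mm), 47 mm wide between two aluminium side profiles, each 50 mm wide, full length, tops 10 mm above the belt. One end opens to the tray, the other is closed by the drive housing; which is which varies.
- belt_mid (a point): Centre of the belt's top face; axes as the conveyor's. The four test pieces stand one behind another about 60 mm apart, in any order, their centres within 100 mm of this point along the belt and 4 mm of the centre line; the last 55 mm of belt beside the drive housing are empty. The lane is single file: two pieces do not fit side by side, and no piece fits beside a fingertip 16 mm or more wide.
- tray: Grey open-topped catch tray, fixed, 110 x 110 mm outside, 95 mm high, walls and floor 5 mm. It stands against the open end of the belt, its rim 15 mm below the belt. Origin at the centre of its underside, at table height, 237 mm from the conveyor's origin along the belt; axes parallel to the conveyor's.
- drive: Closed grey drive housing, a fixed box 110 x 110 x 125 mm high, at the other end of the belt. Origin at the centre of its underside, at table height, 237 mm from the conveyor's origin.
- disc_mid (a point): Test piece: plain bare-metal cylinder, 34 mm diameter, 24 mm high, about 60 g. Its origin is its centre, 12 mm above its underside. It stands on the belt at the start.
- block_mid (a point): Test piece: bare-metal square block 32 x 32 mm, 24 mm high, about 60 g. Its origin is its centre, 12 mm above its underside. It stands on the belt at the start.
- collar_mid (a point): Test piece: bare-metal ring, 35 mm outside, 18 mm bore, 24 mm high, about 45 g. Its origin is its centre, 12 mm above its underside. It stands on the belt at the start.
- bush_mid (a point): Test piece: bare-metal stepped bush, flange 35 mm diameter and 10 mm thick below, 24 mm diameter above, 24 mm high in all, about 50 g. Its origin is its centre, 12 mm above its underside. It stands on the belt at the start.
- disc: The plain cylinder again; origin at the centre of its underside.
- block: The square block again; origin at the centre of its underside.
- collar: The ring again; origin at the centre of its underside.
- bush: The stepped bush again; origin at the centre of its underside.
- spare_block: Spare square block, 32 x 32 x 24 mm, bare metal. It must stay where it is: it stands on top of one of the conveyor's side profiles (120 mm above the table). Origin at the centre of its underside.
- spare_bush: Spare stepped bush, 35 mm diameter, 24 mm high, bare metal. It must stay where it is: it stands on top of one of the conveyor's side profiles (120 mm above the table). Origin at the centre of its underside.
- spare_disc: Spare cylinder, 34 mm diameter, 24 mm high, bare metal. It must stay where it is: it stands on top of one of the conveyor's side profiles (120 mm above the table). Origin at the centre of its underside.
- mug: White mug, 80 mm diameter, 90 mm high, on the table; leave it. Origin at the centre of its underside.
- oil: Small white bottle, 40 mm diameter, 100 mm high, on the table; leave it. Origin at the centre of its underside.
- driver: Screwdriver lying on the table; leave it. Origin under the middle of it.
- jar: Glass jar with black cap, 56 mm diameter, 60 mm high, on the table; leave it. Origin at the centre of its underside.
Mind the look-alikes: they are no part of the job. Leave any orange or turquoise look-alike of the block alone. Leave any yellow look-alike of the disc alone.

How it is judged:
By the outcome, as a careful person would: the job done as asked, in the order asked, and still so for the second after the job is handed in, with the robot touching nothing.
It also fails if it takes over 38 s, if anything falls off the work surface, if the arm or the gripper's body presses on something with over 40 N, if the wrist force passes 120 N, or if a joint passes its speed limit or range.

### The arm

A 6-joint arm with a two-finger parallel gripper is mounted at the origin on the work surface. World frame = base frame: x ahead of the robot, y to its left, z up, the work surface at z = 0. Lengths are in m, angles in rad, forces in N, time in s.
With the tool pointing down it reaches from about 0.35 to 0.975 m from the base axis. Payload 4.9 kg.
Tool frame: the origin (TCP) lies where the fingers leave the gripper's body, on its centre line; the fingertips stand 73 mm ahead of it and the grasp point (between the pads) lies 54 mm ahead of it; z points along the fingers, y is the direction in which the jaws open and shut (so a half turn about z gives the same grasp; the last joint's range is limited). The gripper opens to 85 mm and grips with 20 to 120 N. Pads are 22 mm wide; open, the fingers measure 114 mm over their backs; the gripper's body (76 mm by 85 mm) begins 54 mm behind the grasp point. The pads swing forward as they close: fully open they stand 13 mm farther back than shut.
Start: joints at [-1.45, 0.053, 1.613, -0, 1.476, -0.119], TCP at [0.148, -0.607, 0.304] pointing down, gripper open.
Joint ranges: [-3.01, 3.01], [-1.01, 2.22], [0.06, 2.58], [-1.02, 4.17], [0.09, 2.62], [-3.14, 3.14]. Speed limits (rad/s): [2.57, 2.57, 3.14, 3.14, 3.14, 3.14].

### API

Orientations are given as a rotation vector (axis times angle).
In Python, from station import monitor, vision, workorder gives the robot as it stands.
- The arm moves only by the tool arm_command, never from a script. Its argument "rows" is text: rows parted by semicolons, each of 6 numbers parted by spaces: the shift along the world's x, y, z in mm, then the turn, a rotation vector about the world's x, y, z in degrees. In form: tx ty tz wx wy wz; .... A call has 1 to 12 rows; each row is the pose to reach, as a shift and turn from the pose measured when the call began; what a row does not reach only later rows make up. A row lasts 1/8 s, in which the tool goes at most 62.5 mm and 10.7 degrees, less where a joint would pass 70% of its speed; a pose out of reach is approached as far as the arm can. A call with a gripper value outside its range is refused whole. "jaw" is the opening, from 0 (shut) to 1 (fully open), set as the call begins (left out, the last holds). The fingers move at their own pace and stop on an object; "squeeze" is the grip in N (left out, the last holds). Time passes only in rows, so rows that repeat a pose let the fingers close. It gives the time, the measured TCP pose, the force and the opening at its end, in the units of the state.
- monitor.get_obs(): the state, without advancing time (a new reading comes with each control period).
- vision.get_image(name): name is "side" or "top"; returns a dict with "frame" (400x640x3 uint8, red, green, blue), "vfov" (degrees; the focal length in pixels is half the picture's height over the tangent of half this angle, whatever the lens; pixels are square), "cx", "cy" (the principal point, pixels), "distortion" ([k1, k2, p1, p2, k3] as OpenCV has them; the pictures are not rectified), "R" (3x3) and "t" (3): a world point X has camera coordinates R X + t. Camera axes: x right, y down, z forward; pixel columns grow to the right and rows downward; lengths in m; the calibration is good to about 2 mm. A picture is of the moment at which its call begins. There is no depth.
- workorder.finish_job(): hands the job in, once; it reports no verdict.
The state is a dict: "t": time; "q": joint angles; "dq": joint speeds; "effort": joint torques, N m; "tool_pos": TCP position; "tool_rot": TCP orientation; "contact_force": force on the tool from outside, world axes, zero at the start; "wrist_torque": the same for the moment, N m; "opening": finger opening in m.
Only numpy, scipy, OpenCV 4.12 (cv2) and the standard library are available. Lean on these libraries where they do the work, as an engineer would, in place of code of your own. Each camera call takes 0.05 s, during which the arm holds its last target. There are 200 camera calls.

## Working session

There is one attempt and no reset: what is moved stays moved. The work goes in short steps, Python scripts to look and compute and a tool call to move; the robot and the scene stay as the last step left them, time stands still between calls to the robot, and variables do not carry over. Pictures are saved under pics/ and viewed, about 8 in all and at most 12, crops included, and the job is handed in when it is done.

Besides the shell and the picture viewer there is one more tool, called after "Emit:" by a JSON object that holds its "op" and its "data", one argument or row to a line. arm_command: Moves the arm, as the interface text tells. Its arguments: {"type":"object","properties":{"rows":{"type":"string"},"jaw":{"type":"number"},"squeeze":{"type":"number"}},"required":["rows"]}

```bash
ls; mkdir -p pics
cat > h.py <<'E'
import numpy as np, cv2
from station import monitor, vision, workorder
def grab(n):
    d=vision.get_image(n); f=d["frame"]; h=f.shape[0]
    fl=h/2/np.tan(np.radians(d["vfov"])/2)
    d["K"]=np.array([[fl,0,d["cx"]],[0,fl,d["cy"]],[0,0,1]]); d["D"]=np.array(d["distortion"],float)
    d["R"]=np.array(d["R"]);d["t"]=np.array(d["t"]); return d
def onplane(d,uv,z):
    p=cv2.undistortPoints(np.array(uv,float).reshape(-1,1,2),d["K"],d["D"]).reshape(-1,2)
    r=np.c_[p,np.ones(len(p))]@d["R"]; c=-d["R"].T@d["t"]
    return c+r*((z-c[2])/r[:,2])[:,None]
def proj(d,X):
    return cv2.projectPoints(np.array(X,float).reshape(-1,3),cv2.Rodrigues(d["R"])[0],d["t"],d["K"],d["D"])[0].reshape(-1,2)
def save(f,n): cv2.imwrite("pics/"+n,f[:,:,::-1])
E
python3 - <<'E'
from h import *
for n in("top","side"):
    d=grab(n); save(d["frame"],n+"0.png"); print(n,-d["R"].T@d["t"],d["K"][0,0],d["R"].round(2).tolist())
print(monitor.get_obs())
E
```

```text
pics
top [ 0.35477856 -0.01825175  1.39396261] 456.86949959932946 [[0.01, -1.0, -0.0], [-0.99, -0.0, -0.15], [0.15, 0.0, -0.99]]
side [ 0.43574973 -0.9322221   0.90029109] 469.79925212824725 [[0.99, -0.12, -0.02], [-0.09, -0.63, -0.77], [0.08, 0.76, -0.64]]
{'t': 0.1, 'q': array([-1.45000153e+00,  5.32993064e-02,  1.61413987e+00, -3.15970594e-06,
        1.47601078e+00, -1.19005547e-01]), 'dq': array([-0.00030689, -0.00178072, -0.00072417,  0.00111836, -0.00176598,
        0.00042618]), 'effort': array([ 3.57088447e-04, -3.94901562e+01, -3.71364212e+01, -1.29063028e-04,
        3.90363872e-03,  5.31376074e-06]), 'tool_pos': array([ 0.1483877 , -0.60669144,  0.30279064]), 'tool_rot': array([-3.11719383e+00, -3.75553931e-01,  7.54607438e-06]), 'contact_force': array([ 0.5237437 ,  0.79144719, -0.76269691]), 'wrist_torque': array([-0.05528519, -0.03595512, -0.01938662]), 'opening': 0.08549819915250977}
```

View pics/top0.png

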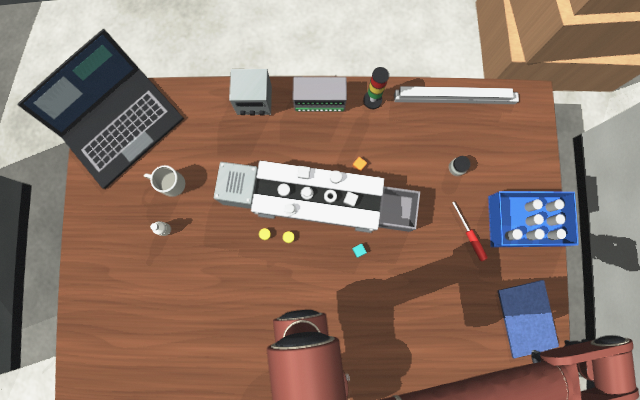

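View pics/side0.png

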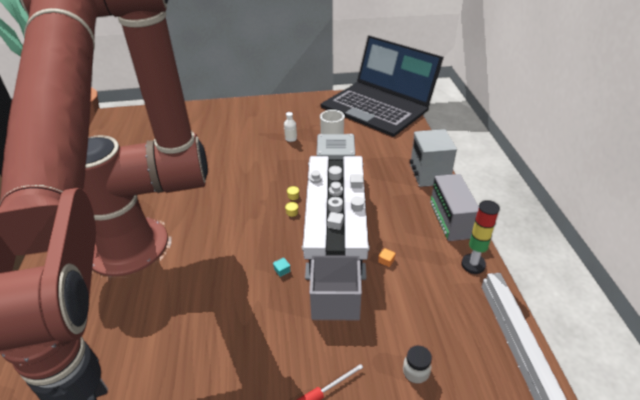

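The top view shows the conveyor running from the drive (235,183) to the tray (400,208). The four belt pieces are at about (284,190), (307,193), (330,196) and (351,198). The spares are on the profiles at (304,172), (336,177) and (293,209). The look-alikes are yellow, orange and turquoise, and all are off the conveyor. Next I measure the conveyor and check with an enlarged crop.

Run:
```python
from h import *
for n,(x0,y0,x1,y1) in dict(top=(205,145,435,245),side=(280,125,400,325)).items():
    d=grab(n); f=d["frame"]; g=f.min(2)
    save(cv2.resize(f[y0:y1,x0:x1],None,fx=3.4 if n=="top" else 3,fy=3.4 if n=="top" else 3,interpolation=cv2.INTER_CUBIC),n+"crop.png")
    m=np.zeros(g.shape,np.uint8); m[y0:y1,x0:x1]=(g[y0:y1,x0:x1]>215)*255
    cs=[c for c in cv2.findContours(m,cv2.RETR_EXTERNAL,cv2.CHAIN_APPROX_NONE)[0] if cv2.contourArea(c)>30]
    for c in cs:
        print(n,cv2.contourArea(c),cv2.boundingRect(c))
    big=[c for c in cs if cv2.contourArea(c)>600]
    P=onplane(d,np.vstack(big).reshape(-1,2),.12)[:,:2]*1000
    (c,s,a)=cv2.minAreaRect(P.astype(np.float32)); print("rect",c,s,a)
    for c in big:
        print(" part",cv2.minAreaRect((onplane(d,c.reshape(-1,2),.12)[:,:2]*1000).astype(np.float32)))
```

```text
top 2080.0 (251, 194, 129, 36)
top 95.0 (344, 192, 14, 13)
top 89.5 (325, 190, 11, 12)
top 73.0 (301, 187, 11, 12)
top 83.0 (278, 184, 12, 11)
top 1864.5 (257, 161, 127, 34)
rect (561.6880493164062, -15.581008911132812) (359.10089111328125, 150.0683135986328) 81.69660949707031
 part ((512.8037109375, -8.620132446289062), (358.70208740234375, 52.77901077270508), 81.96002960205078)
 part ((610.8416748046875, -22.616256713867188), (358.65728759765625, 50.422889709472656), 82.00232696533203)
side 74.5 (329, 213, 13, 9)
side 65.0 (329, 198, 13, 8)
side 39.5 (330, 167, 10, 6)
side 1322.0 (344, 157, 24, 91)
side 1503.0 (303, 157, 25, 91)
rect (561.140869140625, -15.858871459960938) (355.5569152832031, 147.541748046875) 82.0551528930664
 part ((609.8597412109375, -22.75567626953125), (354.8525085449219, 48.863502502441406), 81.98251342773438)
 part ((512.9495239257812, -9.1544189453125), (355.558349609375, 50.520057678222656), 81.9993667602539)
```

View pics/topcrop.png

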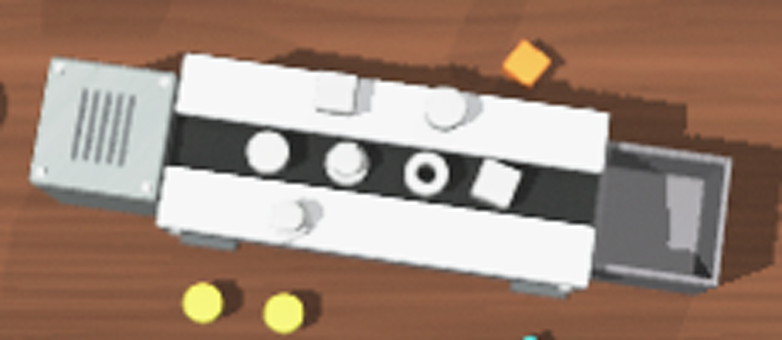

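The crop confirms the order from drive to tray: disc, bush, collar, block, all on the black belt. The spares are on the white profiles. The open end is the tray side (-y). Both views agree on the centre (561.5, -15.7) mm and the axis at 82°. Next I compute the piece stations along the belt.

Run:
```python
from h import *
d=grab("top"); a=np.radians(82); u=np.array([np.cos(a),np.sin(a)]); v=np.array([u[1],-u[0]]); c=np.array([561.5,-15.7])
for n,b,z in (("block",(344,192,14,13),.134),("collar",(325,190,11,12),.134),("bush flange?",(301,187,11,12),.125),("disc",(278,184,12,11),.134),("spareblk",(298,166,13,12),.144),("sparedisc",(330,170,13,13),.144),("sparebush",(287,204,10,10),.144)):
    p=onplane(d,[(b[0]+(b[2]-1)/2,b[1]+(b[3]-1)/2)],z)[0,:2]*1000-c; print(n,"s=%.0f off=%.0f"%(p@u,p@v))
for s in(150,-170,-205): print(s,c+u*s)
# belt lane edges: dark pixels on the empty stretch
g=d["frame"].max(2)
for s in (130,150,-130,-160):
    L=[(*(c+u*s+v*w)/1000,.11) for w in range(-32,33)]
    px=proj(d,L); val=cv2.remap(g,px[:,0].astype(np.float32),px[:,1].astype(np.float32),1).ravel()
    w=np.arange(-32,33)[val<140]; print(s,"dark",w.min(),w.max())
```

```text
block s=-92 off=1
collar s=-35 off=-0
bush flange? s=33 off=0
disc s=97 off=-1
spareblk s=47 off=55
sparedisc s=-44 off=55
sparebush s=65 off=-53
150 [582.37596514 132.84021031]
-170 [ 537.84057284 -184.04557169]
-205 [ 532.9695143  -218.70495409]
130 dark -20 23
150 dark -20 23
-130 dark -20 24
-160 dark -21 24
```

Emit:
{"op": "arm_command", "data": {
  "rows": "45 35 0 0 0 -3; 90 70 0 0 0 -6; 135 105 0 0 0 -10; 180 140 0 0 0 -14; 225 175 0 0 0 -18; 270 210 0 0 0 -21.7; 310 240 0 0 0 -21.7; 340 285 0 0 0 -21.7; 355 335 0 0 0 -21.7; 370 390 0 0 0 -21.7; 380 445 0 0 0 -21.7; 390 500 0 0 0 -21.7",
  "jaw": 0
}}

```text
t: 1.75
tool_pos: [0.5385, -0.1051, 0.3033]
tool_rot: [-3.133, 0.218, -0.001]
contact_force: [0.7, -0.0, -0.3]
opening: 0.0001
```

Emit:
{"op": "arm_command", "data": {
  "rows": "10 55 0 0 0 0; 20 110 0 0 0 0; 30 165 0 0 0 0; 38 210 0 0 0 0; 44 238 0 0 0 0; 44 238 -30 0 0 0; 44 238 -60 0 0 0; 44 238 -75 0 0 0; 44 238 -75 0 0 0; 44 238 -75 0 0 0"
}}

```text
t: 3.0
tool_pos: [0.5832, 0.1329, 0.2298]
tool_rot: [-3.133, 0.218, -0.004]
contact_force: [-0.8, -0.1, -0.4]
opening: -0.0001
```

Run:
```python
from h import *
d=grab("side"); f=d["frame"]; a=cv2.resize(f[90:210,270:400],None,fx=5,fy=5,interpolation=cv2.INTER_CUBIC); save(a,"s1.png")
print(monitor.get_obs()["tool_pos"])
```

```text
[0.58333441 0.13287647 0.23011414]
```

View pics/s1.png

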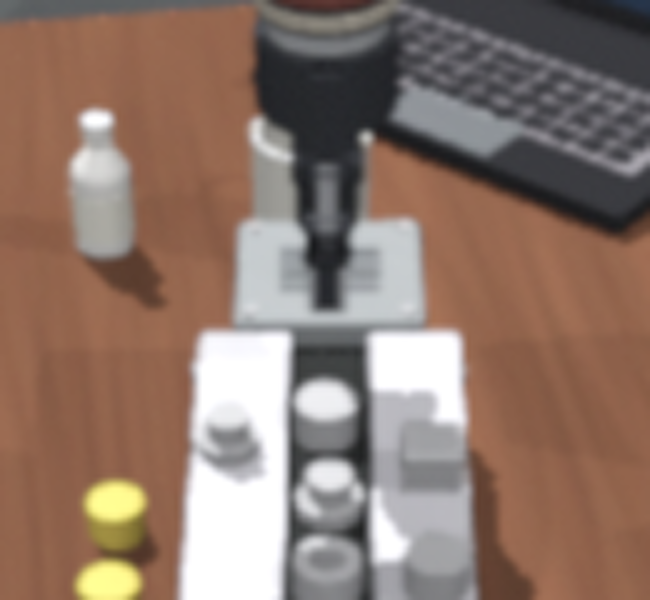

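The side view shows the narrow shut fingers centred over the lane behind the disc (crop (325,300); disc at (325,415)). I lower the tip to about 4 mm above the belt.

Emit:
{"op": "arm_command", "data": {
  "rows": "-1 0 -15 0 0 0; -1 0 -28 0 0 0; -1 0 -35 0 0 0; -1 0 -39 0 0 0; -1 0 -43 0 0 0; -1 0 -43 0 0 0"
}}

```text
t: 3.8
tool_pos: [0.5823, 0.1329, 0.1869]
tool_rot: [-3.133, 0.218, -0.005]
contact_force: [-0.1, 0.4, -0.1]
opening: 0.0004
```

Run:
```python
from h import *
d=grab("side"); f=d["frame"]; a=cv2.resize(f[110:210,290:390],None,fx=5,fy=5,interpolation=cv2.INTER_CUBIC); save(a,"s2.png")
```

```text
(no output)
```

View pics/s2.png

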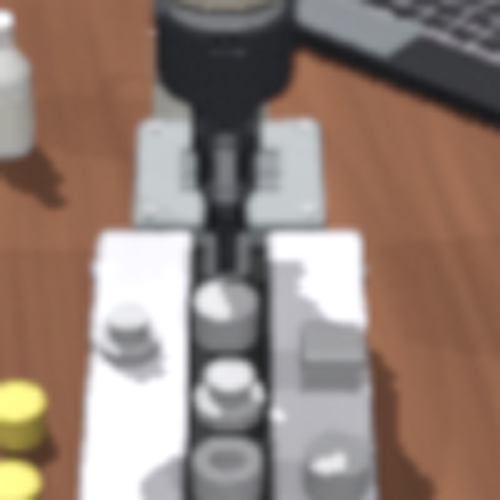

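The tip is in the lane behind the disc with no contact force, so I sweep along u = (-0.139, -0.990).

Emit:
{"op": "arm_command", "data": {
  "rows": "-1.7 -12 0 0 0 0; -3.4 -24 0 0 0 0; -5 -36 0 0 0 0; -6.7 -48 0 0 0 0; -8.4 -60 0 0 0 0; -10.1 -72 0 0 0 0; -11.8 -84 0 0 0 0; -13.5 -96 0 0 0 0; -15.2 -108 0 0 0 0; -16.9 -120 0 0 0 0; -18.5 -132 0 0 0 0; -18.5 -132 0 0 0 0"
}}

```text
t: 5.35
tool_pos: [0.5637, -0.0001, 0.187]
tool_rot: [-3.133, 0.22, -0.005]
contact_force: [-0.1, -0.6, -0.4]
opening: 0.0001
```

Run:
```python
from h import *
d=grab("side"); f=d["frame"]; a=cv2.resize(f[130:330,280:400],None,fx=3,fy=3,interpolation=cv2.INTER_CUBIC); save(a,"s3.png")
```

```text
(no output)
```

View pics/s3.png

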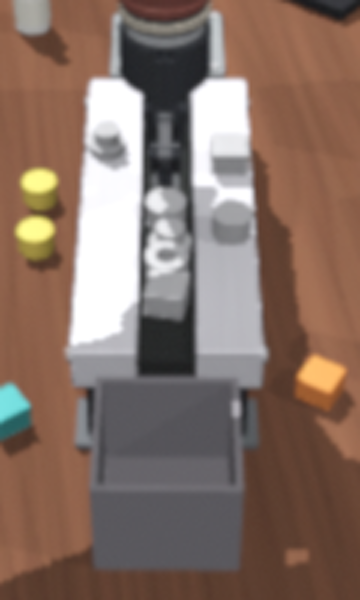

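All four pieces slide as a train (crop (165,200) to (165,300)), and the spares haven't moved. I carry on.

Emit:
{"op": "arm_command", "data": {
  "rows": "-1.7 -12 0 0 0 0; -3.4 -24 0 0 0 0; -5 -36 0 0 0 0; -6.7 -48 0 0 0 0; -8.4 -60 0 0 0 0; -10.1 -72 0 0 0 0; -11.8 -84 0 0 0 0; -13.5 -96 0 0 0 0; -15.2 -108 0 0 0 0; -16.9 -120 0 0 0 0; -18.5 -132 0 0 0 0; -18.5 -132 0 0 0 0"
}}

```text
t: 6.9
tool_pos: [0.5451, -0.1327, 0.187]
tool_rot: [-3.133, 0.222, -0.005]
contact_force: [-0.5, 0.4, -0.3]
opening: -0.0005
```

Run:
```python
from h import *
d=grab("side"); f=d["frame"]; a=cv2.resize(f[130:330,280:400],None,fx=3,fy=3,interpolation=cv2.INTER_CUBIC); save(a,"s4.png")
```

```text
(no output)
```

View pics/s4.png

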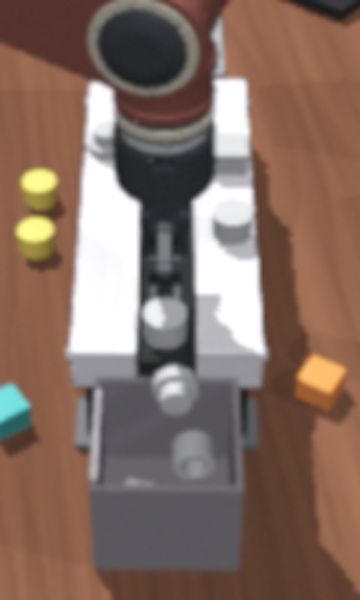

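The block and collar are in the tray, the bush is dropping at (175,390) and the disc is last on the belt. I push about 76 mm more, then lift.

Emit:
{"op": "arm_command", "data": {
  "rows": "-1.7 -12 0 0 0 0; -3.4 -24 0 0 0 0; -5 -36 0 0 0 0; -6.7 -48 0 0 0 0; -8.4 -60 0 0 0 0; -10.1 -72 0 0 0 0; -10.5 -75 0 0 0 0; -10.5 -75 0 0 0 0; -10.5 -75 40 0 0 0; -10.5 -75 90 0 0 0; -10.5 -75 120 0 0 0; -10.5 -75 120 0 0 0"
}}

```text
t: 8.45
tool_pos: [0.5359, -0.2073, 0.3107]
tool_rot: [3.132, -0.22, 0.014]
contact_force: [0.0, -0.7, 0.5]
opening: 0.0001
```

Emit:
{"op": "arm_command", "data": {
  "rows": "-20 40 10 0 0 0; -40 80 20 0 0 0; -60 120 30 0 0 0; -85 160 30 0 0 0; -110 200 30 0 0 0; -110 200 30 0 0 0; -110 200 30 0 0 0"
}}

```text
t: 9.32
tool_pos: [0.4258, -0.0073, 0.3396]
tool_rot: [3.132, -0.219, 0.012]
contact_force: [-0.2, -1.2, 0.5]
opening: 0.0001
```

Run:
```python
from h import *
a=grab("side")["frame"][130:330,280:400]; b=grab("top")["frame"][145:245,205:435]
a=cv2.resize(a,None,fx=3,fy=3,interpolation=2); b=cv2.resize(b,(430,187),interpolation=2)
o=np.zeros((600,790,3),np.uint8); o[:,:360]=a; o[:187,360:]=b; save(o,"fin.png")
```

```text
(no output)
```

View pics/fin.png

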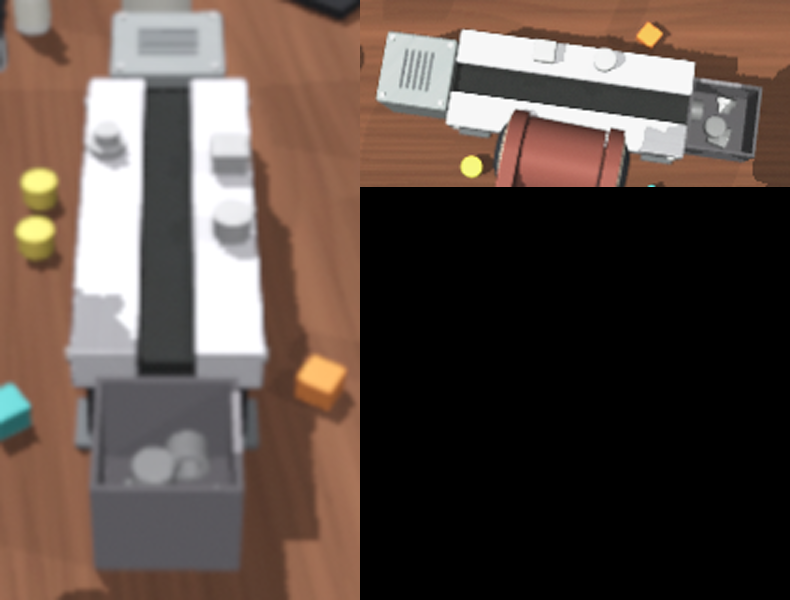

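The belt is empty. The pieces lie in the tray (side crop (150-190, 450)), and the spares and look-alikes are where they were. The arm is clear, so I hand in.

```bash
python3 -c "
from h import *
a=cv2.resize(grab('top')['frame'][180:240,370:430],None,fx=9,fy=9,interpolation=2); save(a,'tray.png')
print(workorder.finish_job())"
```

```text
the job is handed in; nothing more can be done
None
```

View pics/tray.png

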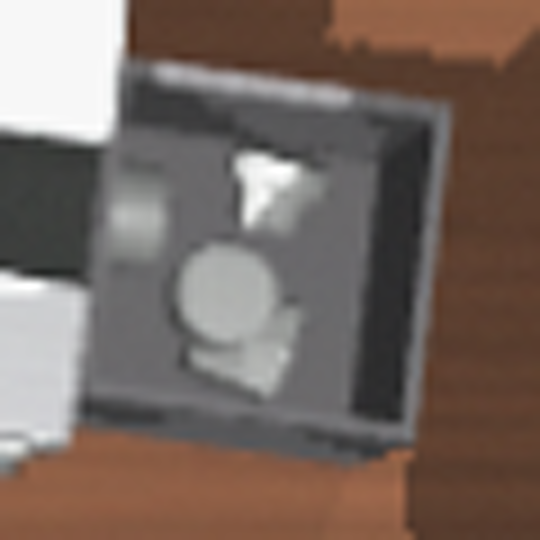

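All four test pieces (block, collar, bush and disc) are off the belt and in the catch tray, and the job is handed in. I swept them off the open end in one pass with the gripper shut, about 4 mm above the belt, and the robot clock read about 9.5 s at the end.

**Last checks:** the belt is empty and the last crop shows four pieces in the tray, none on the rim. The arm was raised clear before hand-in. The contact force stayed around 1 N in every reading, though I only read it at the end of each move. The side view shows all three spares and the orange, turquoise and yellow look-alikes where they were. The arm hid one spare and some look-alikes in the top view. The mug, bottle, jar and screwdriver were not measured again, but the path went nowhere near them at low height. No check failed or disagreed.

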